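# Lock the grind setting of a coffee mill with a holding spanner and a wing jam nut

### The arm

A 6-joint arm with a two-finger parallel gripper is mounted at the origin on the work surface. World frame = base frame: x ahead of the robot, y to its left, z up, the work surface at z = 0. Lengths are in m, angles in rad, forces in N, time in s.
With the tool pointing down it reaches from about 0.15 to 0.775 m from the base axis. Payload 6.1 kg.
Tool frame: the origin (TCP) lies midway between the tips of the shut fingers; the grasp point (between the pads) lies 19 mm behind it; z points along the fingers, y is the line along which they close (so a half turn about z gives the same grasp; the last joint's range is limited). The gripper opens to 85 mm and grips with 20 to 120 N. Pads are 22 mm wide; open, the fingers measure 114 mm over their backs; the gripper's body (76 mm by 85 mm) begins 54 mm behind the grasp point. The pads swing forward as they close: fully open they stand 13 mm farther back than shut.
Start: joints at [1.244, 0.126, -0.04, 1.405, 0, 1.571], TCP at [0.169, 0.497, 0.198] pointing down, gripper open.
Joint ranges: [-2.72, 2.72], [-0.95, 1.95], [-1.27, 1.35], [-1.78, 2.02], [-1.46, 1.47], [-3.14, 3.14]. Speed limits (rad/s): [2.39, 2.39, 3.01, 3.14, 3.14, 3.14].

### API

Orientations are given as a unit quaternion [x, y, z, w].
In Python, from station import * gives the robot as it stands. The module is installed in compiled form; this text tells all that it offers.
- The arm moves only by the tool arm_command, never from a script. Its argument "moves" is a list of rows, each a list of 3 entries, a list of its own where there are three numbers: the shift along the tool's x, y, z normalised to -1 to 1, where 1 is 200 mm, then the turn about the tool's z normalised to -1 to 1, where 1 is 0.12 rad, then the closure, from -1 (fully open) to 1 (shut). A call has 1 to 5 rows; each row shifts and turns the commanded pose from where the row before left it, along the tool's axes as they then stand; what a row does not reach is not made up. A row lasts 1/10 s, in which the tool goes at most 50 mm and 8.59 degrees, less where a joint would pass 70% of its speed; a pose out of reach is approached as far as the arm can. A call with a number of a shift or a turn outside -1 to 1 is refused whole. A call with a gripper value outside its range is refused whole. The fingers move at their own pace and stop on an object; the grip force is fixed at half the most. Time passes only in rows, so rows that do not move let the fingers close. It gives the time, the measured TCP pose, the force, the opening and the grip force at its end, in the units of the state.
- state(): the state, without advancing time (a new reading comes with each control period).
- capture(name): name is "scene" or "top" or "wrist"; returns (picture, depth): 384x512x3 uint8, red, green, blue; 384x512 float32, m along the optical axis (not along the pixel's ray), 0 where there is no reading.
- calibration(name): a dict with "fx", "fy", "cx", "cy" (pixels), "world_to_cam" (4x4, takes a point from world to camera coordinates); the wrist camera has in their place "hand_eye" (4x4, takes a point from camera to tool coordinates, whose origin is the TCP and whose axes are the flange's). Camera axes: x right, y down, z forward; pixel columns grow to the right and rows downward; lengths in m; the calibration is good to about 2 mm. A picture is of the moment at which its call begins: read the wrist's pose just before it. calibration takes no time and is no camera call.
- close_job(): hands the job in; it is judged then, once.
The state is a dict: "t": time; "joint_pos": joint angles; "dq": joint speeds; "tau": joint torques, N m; "tool_pos": TCP position; "eef_rot": TCP orientation; "contact_force": force on the tool from outside, world axes, zero at the start; "wrist_torque": the same for the moment, N m; "width": finger opening in m; "gripper_force": force on a finger pad.
Only numpy, scipy, OpenCV 4.12 (cv2) and the standard library are available. Lean on these libraries where they do the work, as an engineer would, in place of code of your own. Each camera call takes 0.05 s, during which the arm holds its last target. There are 200 camera calls.

### The job

Lock the grind setting of the coffee mill: lay the wide-jawed spanner flat on top of the mill with its jaw around the square adjusting nut and its handle beside the upright stop pin, so that the square nut cannot turn along, and let go of it. Then turn the wing nut above the square nut clockwise, seen from above, until its bar first lines up with the sides of the square nut, along the spanner's handle, and leave the spanner where it is.

Things in the scene. Friction and masses are not known exactly. Their poses are not given: they have to be found in the camera images.
- mill: Low grey housing, 280 (x) x 130 (y) x 60 mm high, fixed to the table, place and yaw vary. Origin: centre of its underside; z up; flat top at z = 60 mm. On it at x = +100, y = 0 mm is the axis of a square steel adjusting nut: 40 mm across flats, straight for 14 mm, then a sloping crown narrowing to 26 mm wide at 21 mm above the top. The brass wing nut stands above it on the same axis.
- wing_grip (a point): Middle of the brass wing nut's bar, on the nuts' axis, fixed in the mill (x = 100, y = 0, z = 104 mm). The bar is a flat upright block 34 mm long and 14 mm thick, from 26 to 62 mm above the mill's top; grip it across its 14 mm thickness, from above.
- stop_pin (a point): Tip of the steel stop pin, 12 mm in diameter and 22 mm high, on the mill's top at mill x = -55, y = +26 mm. The spanner's handle lies on the pin's -y side (mill frame), its edge about 12 mm off. Turning the wing nut clockwise swings the handle against the pin, which stops it.
- spanner: Wide-jawed steel spanner, loose, 0.2 kg, 200 mm long, 14 mm thick, flat on the table. Origin: underside below the middle of its dark wood grip block (44 along x, 22 wide, top 48 mm up), its balance point. x points to the open jaw: 50 mm gap between 12 mm tines, x = 75 to 135 mm. Tail 16 wide, to x = -65. In place: at mill (-5, 0, 60) mm, x axes alike. The look-alike with a 28 mm gap does not fit.
- wing_nut (a joint): Angle of the wing nut relative to the square nut, rad, growing clockwise from above. 0 (tight): bar parallel to the square nut's sides, along mill x when the adjusting nut reads 0. Starts slack at -1.1 to -0.8; hard stop at +0.3. Turns stiffly (0.08 N m), stays where left, and drags the square nut along unless that is held.
- adjusting_nut (a joint): Angle of the square nut in the mill, rad, growing clockwise from above; starts at 0, sides parallel to the mill's. Turns easily (0.02 N m). In the jaw it has play: it may turn up to 0.3 rad plus the handle's swing to the pin (0.08 rad) before it is held, so the bar must be turned that much further. The bar's angle in the mill, clockwise from mill x, is the sum of both joints.
Not all that is in view belongs to the job. Leave any red look-alike of the spanner alone.

How it is judged:
By the outcome, as a careful person would: the job done as asked, in the order asked, and still so for the second after the job is handed in, with the robot touching nothing.
It also fails if it takes over 53 s, if anything falls off the work surface, if the arm or the gripper's body presses on something with over 40 N, if the wrist force passes 120 N, or if a joint passes its speed limit or range.

## Working session

There is one attempt and no reset: what is moved stays moved. The work goes in short steps, Python scripts to look and compute and a tool call to move; the robot and the scene stay as the last step left them, time stands still between calls to the robot, and variables do not carry over. Pictures are saved under pics/ and viewed, at most 10 in all, crops included, and the job is handed in when it is done.

Besides the shell and the picture viewer there is one more tool, called after "Call:" by a JSON object that holds its "fn" and its "kwargs". arm_command: Moves the arm, as the interface text tells. Scaled input: -1 to 1 covers 200 mm each way for a shift and 0.12 rad each way for a turn. Its arguments: {"type":"object","properties":{"moves":{"type":"array","items":{"type":"array"}}},"required":["moves"]}

```bash
mkdir -p pics; cat > h.py <<'E'
import numpy as np, cv2
from station import *
def cap(n):
    s=state(); p,d=capture(n); return s,p,d,calibration(n)
def save(n,p,roi=None,k=1):
    if roi: p=p[roi[1]:roi[3],roi[0]:roi[2]]
    p=cv2.resize(p,None,fx=k,fy=k,interpolation=cv2.INTER_CUBIC)
    cv2.imwrite('pics/'+n+'.png',p[:,:,::-1])
def world(d,c):
    v,u=np.mgrid[:d.shape[0],:d.shape[1]]
    P=np.stack([(u-c['cx'])/c['fx']*d,(v-c['cy'])/c['fy']*d,d,np.ones_like(d)],-1)
    return (P@np.linalg.inv(c['world_to_cam']).T)[...,:3]
def ray(uv,c,z):
    T=np.linalg.inv(c['world_to_cam']); o=T[:3,3]
    r=T[:3,:3]@np.array([(uv[0]-c['cx'])/c['fx'],(uv[1]-c['cy'])/c['fy'],1])
    return o+r*(z-o[2])/r[2]
E
python3 - <<'E'
from h import *
s,p,d,c=cap('top'); save('top',p,k=1.5)
np.savez('top.npz',p=p,d=d); print(c); print(s)
s,p,d,c=cap('scene'); save('scene',p,k=1.5); np.savez('scene.npz',p=p,d=d)
E
```

```text
{'fx': 349.21175915150184, 'fy': 349.21175915150184, 'cx': 259.41132715288643, 'cy': 197.52316964151103, 'world_to_cam': array([[ 1.19014615e-02, -9.99929132e-01, -2.91928598e-04,
        -5.03690629e-02],
       [-9.84963242e-01, -1.16730099e-02, -1.72369236e-01,
         4.46139158e-01],
       [ 1.72353613e-01,  2.33898477e-03, -9.85032366e-01,
         9.19717481e-01],
       [ 0.00000000e+00,  0.00000000e+00,  0.00000000e+00,
         1.00000000e+00]])}
{'t': 0.0, 'joint_pos': array([ 1.24406186e+00,  1.26376365e-01, -4.06187631e-02,  1.40542130e+00,
       -2.92899660e-05,  1.57082089e+00]), 'dq': array([ 4.35602090e-04, -2.76211171e-04, -8.08848100e-04,  4.58826899e-05,
        2.02281893e-03,  4.82438963e-04]), 'tau': array([-7.33867109e-04, -4.35913646e+01,  3.52923524e+01,  1.73753605e-02,
       -3.04336209e-04, -2.84500423e-06]), 'tool_pos': array([0.16835594, 0.49677065, 0.19722551]), 'eef_rot': array([ 1.62653574e-01,  9.86682907e-01, -8.01646643e-04, -1.17287763e-04]), 'contact_force': array([0.55393046, 0.61544975, 0.43190907]), 'wrist_torque': array([-0.00897623,  0.02313909, -0.00588218]), 'gripper_force': 0.0, 'width': 0.08535235532284122}
```

View pics/top.png

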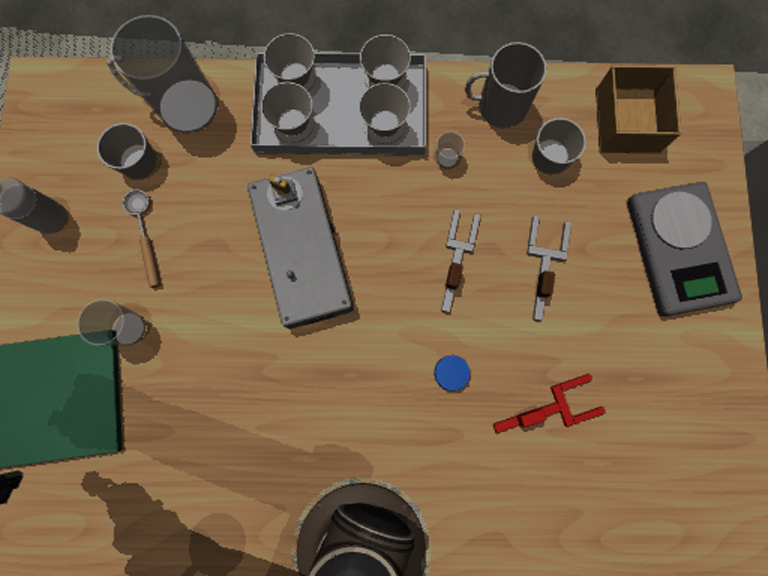

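View pics/scene.png

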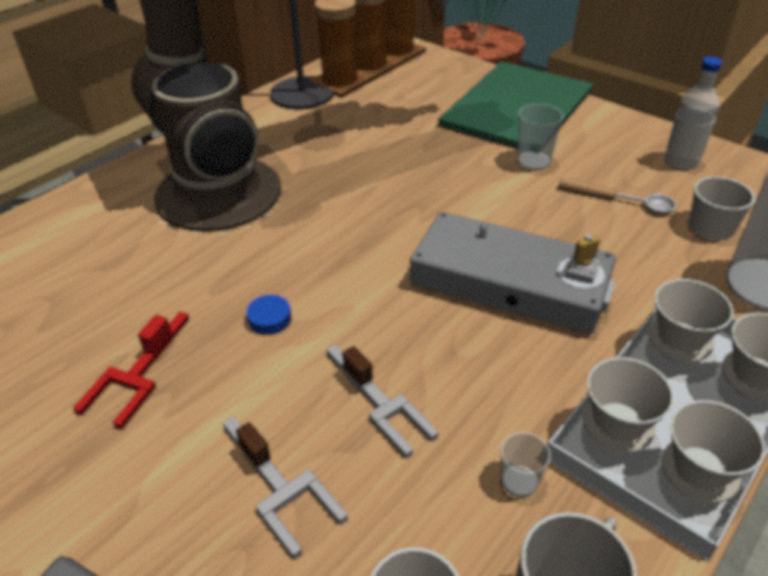

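The top view (1.5x scale) shows the mill at about (300,248), its nut at (285,192) and its pin at (291,276). There are three spanner-like tools: one with a narrow gap at (460,260), one with a wide gap at (547,265), and a red look-alike at (550,405). The grey tool at (547,265) looks like the right one. I'll measure the gaps and confirm with a crop.

```bash
python3 - <<'E'
from h import *
f=np.load('top.npz');p,d=f['p'],f['d'];c=calibration('top');W=world(d,c)
save('cand',p,(280,120,420,220),5)
def rect(m,z,name):
    m=m.astype(np.uint8)
    cs,_=cv2.findContours(m,cv2.RETR_EXTERNAL,cv2.CHAIN_APPROX_NONE)
    k=max(cs,key=cv2.contourArea)[:,0]
    q=np.array([ray(x,c,z)[:2] for x in k])
    r=cv2.minAreaRect((q*1000).astype(np.float32)); print(name,r); return q
Z=W[...,2]; u=np.arange(512)[None,:]; v=np.arange(384)[:,None]
box=lambda a,b,e,g:(u>a)&(u<e)&(v>b)&(v<g)
m=box(155,105,240,225)&(Z>.05)&(Z<.067); print(np.median(Z[m])); rect(m,.06,'mill')
m=box(155,105,240,225)&(Z>.09); print('bar',m.sum(),np.median(W[m],0)); rect(m,.122,'bar')
m=box(185,170,205,195)&(Z>.07); print('pin',m.sum(),W[m].mean(0) if m.any() else 0)
for n,b in (('A',box(285,135,330,215)),('B',box(342,135,390,220))):
    hsv=cv2.cvtColor(p,cv2.COLOR_RGB2HSV)
    st=b&(hsv[...,1]<50)&(hsv[...,2]>90)
    br=b&(Z>.04)
    print(n,st.sum(),np.median(Z[st]),'block',br.sum(),W[br].mean(0))
    rect(st,.014,'steel'); rect(br,.048,'block')
print(Z[330,150:160].mean())
E
```

```text
0.05993987589120697
mill ((537.33544921875, 121.57605743408203), (280.0090637207031, 129.14727783203125), 16.53900909423828)
bar 149 [0.62847709 0.14297466 0.12168238]
bar ((628.4937744140625, 147.76199340820312), (42.570030212402344, 20.32898712158203), 63.26093673706055)
pin 19 [0.45768187 0.11239558 0.17325288]
A 373 0.01399608334236424 block 144 [ 0.46306415 -0.1500459   0.15791287]
steel ((568.2674560546875, -181.640625), (51.59252166748047, 103.30313873291016), 77.44976043701172)
block ((487.2843017578125, -163.86819458007812), (21.606178283691406, 44.44196319580078), 77.36054229736328)
B 407 0.014229792427992605 block 149 [ 0.45419392 -0.30341428  0.14162843]
steel ((553.9127807617188, -347.49017333984375), (72.91915893554688, 107.1377182006836), 80.04667663574219)
block ((473.7709655761719, -331.86358642578125), (22.881324768066406, 44.30168914794922), 80.90225982666016)
0.00022364588262289154
```

View pics/cand.png

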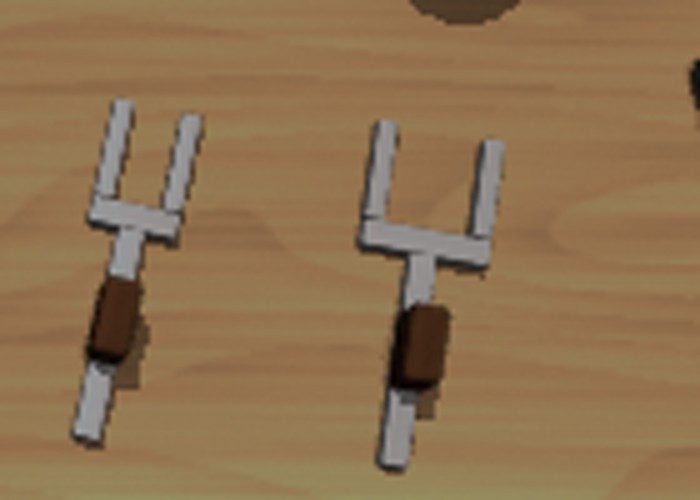

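The crop shows A at left, (130,270), with jaw width 52 mm and so a 28 mm gap: the look-alike. B at right, (425,300), has jaw width 73 to 74 mm and so a 50 mm gap: the spanner wanted. The mill's measured size of 280x129 at z = 60 mm matches the description.

```bash
cat >> h.py <<'E'
from scipy.spatial.transform import Rotation as R
def go(t,yaw):
    s=state(); A=R.from_quat(s['eef_rot']).as_matrix()
    y=np.arctan2(A[1,1],A[0,1]); dy=(y-yaw+np.pi/2)%np.pi-np.pi/2
    print('pos',s['tool_pos'].round(4),'yawy',y.round(4),'shift/0.2',(A.T@(np.array(t)-s['tool_pos'])/.2).round(4),'turn/.12',round(dy/.12,3),'j6',s['joint_pos'][5].round(3),'tilt',A[:,2].round(4),'F',s['contact_force'].round(1),'w',s['width'].round(4),'t',s['t'])
SP=(.4735,-.3325); SY=np.deg2rad(-10.2)
MC=np.array([.5373,.1216]); MY=np.deg2rad(16.54)
def mill(x,y): return MC+np.array([[np.cos(MY),-np.sin(MY)],[np.sin(MY),np.cos(MY)]])@[x,y]
E
python3 -c "
from h import *
go((*SP,.16),SY+np.pi/2)"
```

```text
Traceback (most recent call last):
  File "h.py", line 21, in go
    print('pos',s['tool_pos'].round(4),'yawy',y.round(4),'shift/0.2',(A.T@(np.array(t)-s['tool_pos'])/.2).round(4),'turn/.12',round(dy/.12,3),'j6',s['joint_pos'][5].round(3),'tilt',A[:,2].round(4),'F',s['contact_force'].round(1),'w',s['width'].round(4),'t',s['t'])
                                                                                                                                                                                                                                         ^^^^^^^^^^^^^^^^
AttributeError: 'float' object has no attribute 'round'
```

```bash
sed -i "s/s\['width'\].round(4)/round(float(s['width']),4)/" h.py
python3 -c "
from h import *
go((*SP,.16),SY+np.pi/2)"
```

```text
pos [0.1684 0.4968 0.1973] yawy 1.244 shift/0.2 [-2.7759 -3.437   0.1914] turn/.12 -1.24 j6 1.571 tilt [-5.0e-04 -1.4e-03 -1.0e+00] F [-0.2  0.6 -0.3] w 0.0853 t 0.1
```

Call:
{"fn": "arm_command", "kwargs": {"moves": [[[-0.139,-0.172,0],0,-1],[[-0.139,-0.172,0],0,-1],[[-0.139,-0.172,0],0,-1],[[-0.139,-0.172,0],0,-1],[[-0.139,-0.172,0],0,-1]]}}

```text
t: 0.6
tool_pos: [0.2449, 0.2879, 0.1977]
eef_rot: [0.162, 0.987, -0.0, -0.0]
contact_force: [1.4, -0.3, 0.2]
width: 0.0853
gripper_force: 0.0
```

Call:
{"fn": "arm_command", "kwargs": {"moves": [[[-0.139,-0.172,0],0,-1],[[-0.139,-0.172,0],0,-1],[[-0.139,-0.172,0],0,-1],[[-0.139,-0.172,0],0,-1],[[-0.139,-0.172,0],0,-1]]}}

```text
t: 1.1
tool_pos: [0.3213, 0.0804, 0.1979]
eef_rot: [0.162, 0.987, 0.0, 0.0]
contact_force: [1.3, 0.9, -0.1]
width: 0.0855
gripper_force: 0.0
```

Call:
{"fn": "arm_command", "kwargs": {"moves": [[[-0.139,-0.172,0],0,-1],[[-0.139,-0.172,0],0,-1],[[-0.139,-0.172,0],0,-1],[[-0.139,-0.172,0],0,-1],[[-0.139,-0.172,0],0,-1]]}}

```text
t: 1.6
tool_pos: [0.3978, -0.1273, 0.1978]
eef_rot: [0.163, 0.987, 0.0, -0.0]
contact_force: [0.2, 0.1, -0.5]
width: 0.0854
gripper_force: 0.0
```

Call:
{"fn": "arm_command", "kwargs": {"moves": [[[-0.139,-0.172,0],-0.6,-1],[[-0.15,-0.162,0],-0.64,-1],[[-0.16,-0.15,0],0,-1],[[-0.12,-0.13,0],0,-1],[[0,0,0],0,-1]]}}

```text
t: 2.1
tool_pos: [0.4805, -0.2739, 0.1959]
eef_rot: [0.09, 0.996, 0.0, -0.001]
contact_force: [0.4, 0.6, -0.0]
width: 0.0851
gripper_force: 0.0
```

```bash
python3 - <<'E'
from h import *
go((*SP,.16),SY+np.pi/2)
s,p,d,c=cap('wrist'); print(c)
A=R.from_quat(s['eef_rot']).as_matrix(); T=np.eye(4);T[:3,:3]=A;T[:3,3]=s['tool_pos']
c['world_to_cam']=np.linalg.inv(T@c['hand_eye']); W=world(d,c); Z=W[...,2]
save('w1',p,k=1.5)
m=(Z>.040)&(Z<.056)
n,l,st,ce=cv2.connectedComponentsWithStats(m.astype(np.uint8))
for i in range(1,n):
    if st[i,4]>200:
        r=cv2.minAreaRect((W[l==i][:,:2]*1000).astype(np.float32));print(st[i],r,np.median(Z[l==i]))
m=(Z>.009)&(Z<.019)
n,l,st,ce=cv2.connectedComponentsWithStats(m.astype(np.uint8))
for i in range(1,n):
    if st[i,4]>200:
        r=cv2.minAreaRect((W[l==i][:,:2]*1000).astype(np.float32));print(st[i],r,np.median(Z[l==i]))
E
```

```text
pos [ 0.4805 -0.2739  0.1959] yawy 1.39 shift/0.2 [-0.0185 -0.2947  0.1792] turn/.12 -0.023 j6 -0.337 tilt [-1.8e-03  5.0e-04 -1.0e+00] F [ 0.4  0.6 -0. ] w 0.0851 t 2.1
{'fx': 339.5280284838429, 'fy': 339.5280284838429, 'cx': 256.7549135463692, 'cy': 195.9262399297961, 'hand_eye': array([[ 1.48046998e-03, -9.46629730e-01, -3.22319659e-01,
         8.26807200e-02],
       [ 9.99998809e-01,  1.54170222e-03,  6.52987364e-05,
        -7.91129380e-04],
       [ 4.35107208e-04, -3.22319371e-01,  9.46630886e-01,
        -1.76894513e-01],
       [ 0.00000000e+00,  0.00000000e+00,  0.00000000e+00,
         1.00000000e+00]])}
[ 355  132   28   46 1045] ((486.8025817871094, -164.47219848632812), (22.642120361328125, 44.57582473754883), 78.18891143798828) 0.04835203727750631
[185 150  25  44 973] ((473.2522888183594, -333.5963134765625), (22.248676300048828, 43.702999114990234), 79.86902618408203) 0.048438579940851156
[   0  271   58   70 2870] ((602.2562866210938, -567.4663696289062), (65.25440979003906, 97.20307922363281), 66.6075668334961) 0.04191763051672126
[193 350  67  28 533] ((711.9509
[... 576 characters left out ...]
6719360351562, -528.5322265625), (206.35043334960938, 3.549593448638916), 11.60269832611084) 0.014563303911637737
[ 323  168   52   94 2087] ((561.8474731445312, -181.17396545410156), (52.50587844848633, 114.35182189941406), 77.8570556640625) 0.014518876707877548
[ 173  186   67   88 2184] ((552.0418090820312, -347.5252685546875), (73.95767974853516, 109.61357879638672), 80.12443542480469) 0.014637300401285941
[442 317  70  16 400] ((738.966064453125, -33.915409088134766), (88.38542938232422, 4.545901775360107), 89.69154357910156) 0.01399148458569005
[201 335  55  22 236] ((714.5811767578125, -353.9071960449219), (71.27151489257812, 25.83509063720703), 72.92056274414062) 0.014142332269309832
```

View pics/w1.png

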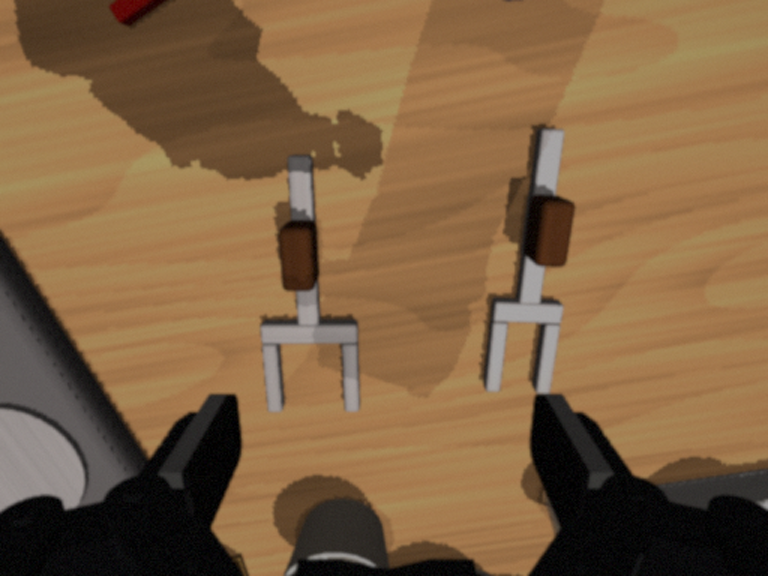

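The wrist view (1.5x) shows the wide-jawed spanner at left with its block at (298,256), and the narrow look-alike at right at (550,232). B measures origin (0.4733, -0.3333), yaw -0.174, jaw width 74 mm.

Call:
{"fn": "arm_command", "kwargs": {"moves": [[[-0.009,-0.15,0],-0.05,-1],[[-0.009,-0.148,0],0,-1],[[0,0,0.2],0,-1],[[0,0,0.2],0,-1],[[0,0,0],0,-1]]}}

```text
t: 2.65
tool_pos: [0.4685, -0.327, 0.1126]
eef_rot: [0.086, 0.996, 0.003, -0.005]
contact_force: [-0.9, 1.0, -0.6]
width: 0.0856
gripper_force: 0.0
```

```bash
sed -i 's/^SP=.*/SP=(.4733,-.3333); SY=-.174/' h.py; python3 -c "
from h import *
go((*SP,.012),SY+np.pi/2)"
```

```text
pos [ 0.4685 -0.327   0.1126] yawy 1.3991 shift/0.2 [-0.034  -0.0294  0.5026] turn/.12 0.019 j6 -0.438 tilt [-0.0085  0.0061 -0.9999] F [-0.9  1.  -0.6] w 0.0856 t 2.65
```

Call:
{"fn": "arm_command", "kwargs": {"moves": [[[-0.027,-0.03,0],0,-1],[[0,0,0.15],0,-1],[[0,0,0.1],0,-1],[[0,0,0],0,-1]]}}

```text
t: 3.05
tool_pos: [0.4768, -0.3367, 0.0683]
eef_rot: [0.086, 0.996, 0.0, -0.0]
contact_force: [-0.6, 0.5, 0.3]
width: 0.0856
gripper_force: 0.0
```

```bash
python3 -c "
from h import *
go((*SP,.012),SY+np.pi/2)"
```

```text
pos [ 0.4768 -0.3367  0.0683] yawy 1.3994 shift/0.2 [0.0201 0.0139 0.2814] turn/.12 0.022 j6 -0.443 tilt [-5.e-04  3.e-04 -1.e+00] F [-0.6  0.5  0.3] w 0.0856 t 3.05
```

Call:
{"fn": "arm_command", "kwargs": {"moves": [[[0.02,0.014,0.08],0,-1],[[0,0,0.1],0,-1],[[0,0,0.1],0,-1],[[0,0,0],0,-1],[[0,0,0],0,-1]]}}

```text
t: 3.55
tool_pos: [0.4744, -0.3342, 0.0144]
eef_rot: [0.086, 0.996, -0.001, 0.001]
contact_force: [1.3, -0.3, 0.6]
width: 0.0853
gripper_force: 0.0
```

```bash
python3 -c "
from h import *
go((*SP,.012),SY+np.pi/2)"
```

```text
pos [ 0.4744 -0.3342  0.0144] yawy 1.3991 shift/0.2 [0.0063 0.0036 0.0119] turn/.12 0.019 j6 -0.442 tilt [ 0.002  -0.0014 -1.    ] F [ 1.3 -0.3  0.6] w 0.0853 t 3.55
```

Close, then lift.

Call:
{"fn": "arm_command", "kwargs": {"moves": [[[0.004,0.004,0],0.02,1],[[0,0,0],0,1],[[0,0,0],0,1],[[0,0,0],0,1],[[0,0,0],0,1]]}}

```text
t: 4.05
tool_pos: [0.4727, -0.3325, 0.0127]
eef_rot: [0.087, 0.996, 0.0, 0.0]
contact_force: [-0.0, 1.7, 4.2]
width: 0.0188
gripper_force: 58.6
```

Call:
{"fn": "arm_command", "kwargs": {"moves": [[[0,0,0],0,1],[[0,0,0],0,1],[[0,0,0],0,1]]}}

```text
t: 4.35
tool_pos: [0.4728, -0.3325, 0.0127]
eef_rot: [0.087, 0.996, -0.0, 0.0]
contact_force: [-0.4, 2.2, 5.9]
width: 0.0184
gripper_force: 58.6
```

```bash
python3 -c "
from h import *
go((*SP,.012),SY+np.pi/2)"
```

```text
pos [ 0.4728 -0.3325  0.0127] yawy 1.3965 shift/0.2 [-0.0032 -0.0032  0.0033] turn/.12 -0.002 j6 -0.439 tilt [ 8.e-04 -1.e-04 -1.e+00] F [-0.4  2.2  5.9] w 0.0184 t 4.35
```

Call:
{"fn": "arm_command", "kwargs": {"moves": [[[0,0,-0.1],0,1],[[0,0,-0.2],0,1],[[0,0,-0.2],0,1],[[0,0,-0.2],0,1],[[0,0,-0.2],0,1]]}}

```text
t: 4.85
tool_pos: [0.472, -0.3323, 0.1928]
eef_rot: [0.087, 0.996, 0.0, -0.001]
contact_force: [1.0, -0.6, -2.5]
width: 0.0185
gripper_force: 59.0
```

```bash
python3 -c "
from h import *
go((*mill(-5,0),.19),MY+np.pi/2)"
```

```text
pos [ 0.472  -0.3323  0.1928] yawy 1.3963 shift/0.2 [22.4386 -8.8773  0.0389] turn/.12 -3.86 j6 -0.439 tilt [-1.2e-03  6.0e-04 -1.0e+00] F [ 1.  -0.6 -2.5] w 0.0185 t 4.85
```

Call:
{"fn": "arm_command", "kwargs": {"moves": [[[0.01,0.19,0],0,1],[[0.01,0.19,0],0,1],[[0.01,0.19,0],0,1],[[0.01,0.19,0],0,1],[[0.01,0.19,0],0,1]]}}

```text
t: 5.35
tool_pos: [0.4952, -0.1423, 0.1913]
eef_rot: [0.087, 0.996, 0.0, -0.001]
contact_force: [-0.2, 0.3, -1.7]
width: 0.0183
gripper_force: 59.1
```

Call:
{"fn": "arm_command", "kwargs": {"moves": [[[0.01,0.19,0],0,1],[[0.01,0.19,0],0,1],[[0.01,0.19,0],0,1],[[0.01,0.19,0],0,1],[[0.01,0.19,0],0,1]]}}

```text
t: 5.85
tool_pos: [0.5184, 0.0465, 0.1914]
eef_rot: [0.087, 0.996, -0.0, -0.001]
contact_force: [1.7, -0.1, -2.5]
width: 0.0183
gripper_force: 59.1
```

Call:
{"fn": "arm_command", "kwargs": {"moves": [[[0,0.1,0],-0.75,1],[[0,0.1,0],-0.75,1],[[0,0,0],-0.75,1],[[0,0,0],-0.75,1],[[0,0,0],-0.75,1]]}}

```text
t: 6.35
tool_pos: [0.5235, 0.085, 0.1911]
eef_rot: [-0.14, 0.99, -0.0, -0.001]
contact_force: [0.0, 0.4, -2.8]
width: 0.0187
gripper_force: 59.2
```

```bash
sed -i 's/@\[x,y\]$/@[x\/1000,y\/1000]/' h.py; python3 - <<'E'
from h import *
go((*mill(-5,0),.19),MY+np.pi/2)
s,p,d,c=cap('top'); W=world(d,c);Z=W[...,2]; np.savez('top2.npz',p=p,d=d); save('t2',p,(120,80,300,240),4)
s,p,d,c=cap('wrist'); save('w2',p,k=1.3); np.savez('w2.npz',p=p,d=d,q=s['eef_rot'],t=s['tool_pos'])
E
```

```text
pos [0.5235 0.085  0.1911] yawy 1.8507 shift/0.2 [-0.0918  0.1568  0.0056] turn/.12 -0.073 j6 -0.119 tilt [-1.5e-03 -5.0e-04 -1.0e+00] F [ 0.   0.4 -2.8] w 0.0187 t 6.35
```

View pics/w2.png

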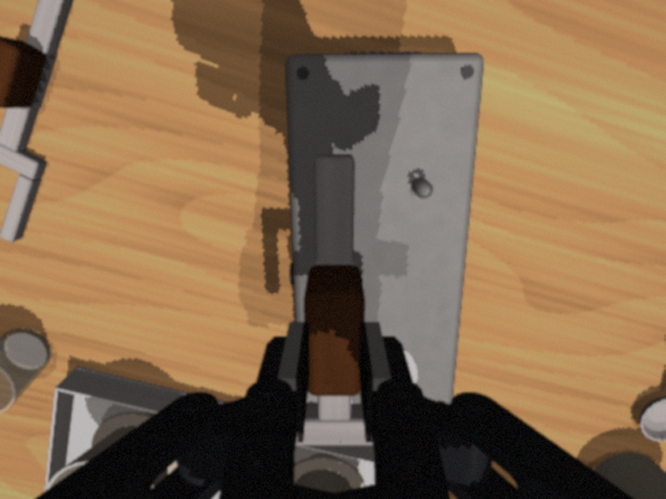

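The wrist view (1.3x) shows the spanner held straight in the hand, block at (335,330) and tail at (335,200), with the pin at (421,183) on the mill top below. I'll measure the mill yaw, the pin and the spanner's pose in the hand.

```bash
python3 - <<'E'
from h import *
f=np.load('w2.npz');p,d=f['p'],f['d'];c=calibration('wrist')
T=np.eye(4);T[:3,:3]=R.from_quat(f['q']).as_matrix();T[:3,3]=f['t']
c['world_to_cam']=np.linalg.inv(T@c['hand_eye']);W=world(d,c);Z=W[...,2]
v,u=np.mgrid[:384,:512]
Q=(W[...,:2]-MC)@np.array([[np.cos(MY),-np.sin(MY)],[np.sin(MY),np.cos(MY)]])*1000
top=(abs(Z-.06)<.004)&(abs(Q[...,0])<160)&(abs(Q[...,1])<90)
print('top z',np.median(Z[top]))
a=[]
for sgn in (1,-1):
    E=[]
    for x in range(-130,0,4):
        s=top&(abs(Q[...,0]-x)<2)
        if s.sum()>5: E.append((x,(Q[...,1][s]*sgn).max()*sgn))
    E=np.array(E,float); k=np.polyfit(E[:,0],E[:,1],1); r=E[:,1]-np.polyval(k,E[:,0]); g=abs(r)<2; k=np.polyfit(E[g,0],E[g,1],1); print('edge',sgn,k,len(E),g.sum())
print('xmin',np.percentile(Q[...,0][top],.3))
pm=(Z>.072)&(Z<.09)&(abs(Q[...,0]+55)<15)&(abs(Q[...,1]-26)<15); print('pin',pm.sum(),np.mean(Q[pm],0) if pm.any() else 0)
# spanner in tool coords
P=np.concatenate([W,np.ones_like(Z)[...,None]],-1)@np.linalg.inv(T).T*1000
tail=(Z>.17)&(Z<.215)&(abs(P[...,1])<14)&(P[...,0]>26)&(P[...,0]<75)&(d>0)
print('tail z',np.percentile(P[...,2][tail],[5,50,95]))
r=cv2.minAreaRect(P[tail][:,:2].astype(np.float32));print('tail',r)
xs=P[tail];m=np.array([[x,xs[abs(xs[:,0]-x)<2][:,1].mean()] for x in range(30,62,3)]);print('tail line',np.polyfit(m[:,0],m[:,1],1),'xmax',xs[:,0].max())
pl=np.polyfit(xs[:,0],xs[:,2],1);print('tail slope z',pl)
f=np.load('top2.npz');p,d=f['p'],f['d'];c=calibration('top');W=world(d,c)
P=np.concatenate([W,np.ones_like(W[...,:1])],-1)@np.linalg.inv(T).T*1000
jw=(P[...,2]>-16)&(P[...,2]<14)&(P[...,0]<-70)&(P[...,0]>-150)&(abs(P[...,1])<50)
print('jaw',jw.sum(),cv2.minAreaRect(P[jw][:,:2].astype(np.float32)),np.median(P[jw][:,2]))
E
```

```text
top z 0.060768988988839034
edge 1 [1.54568760e-03 6.48297077e+01] 33 33
edge -1 [ 5.05210098e-03 -6.30083824e+01] 33 33
xmin -138.00675916302592
pin 155 [-55.0261636   26.04339885]
tail z [-3.16795335 -2.07476183 -0.4827102 ]
tail ((45.159751892089844, -0.9075679779052734), (38.29759979248047, 15.877641677856445), 0.2667654752731323)
tail line [ 0.00452965 -1.18110034] xmax 64.32256637172156
tail slope z [ 0.02382645 -2.99599903]
jaw 77 ((-105.72406005859375, -35.681884765625), (9.1624755859375, 65.22888946533203), 86.7437973022461) -0.7213691139251188
```

```bash
python3 -c "
from h import *
go((*mill(-5.7,1.2),.15),MY+np.pi/2)"
```

```text
pos [0.5236 0.0847 0.1913] yawy 1.8468 shift/0.2 [-0.088   0.1643  0.2062] turn/.12 -0.106 j6 -0.115 tilt [-1.3e-03 -4.0e-04 -1.0e+00] F [-0.2 -0.5 -1.8] w 0.0181 t 6.45
```

Call:
{"fn": "arm_command", "kwargs": {"moves": [[[-0.044,0.082,0],0,1],[[-0.044,0.082,0],0,1],[[0,0,0.1],-0.1,1],[[0,0,0.1],0,1],[[0,0,0],0,1]]}}

```text
t: 6.95
tool_pos: [0.5301, 0.1207, 0.1489]
eef_rot: [-0.142, 0.99, -0.0, -0.003]
contact_force: [-0.3, 0.9, -2.2]
width: 0.0183
gripper_force: 59.2
```

```bash
python3 - <<'E'
from h import *
go((*mill(-5.7,1.2),.15),MY+np.pi/2)
s,p,d,c=cap('top'); s2,p2,d2,c2=cap('scene')
a=cv2.resize(p[90:190,150:250],None,fx=4,fy=4,interpolation=3); b=cv2.resize(p2[110:210,300:420],None,fx=3.33,fy=4,interpolation=3)
save('t3',np.hstack([a,b]))
E
```

```text
pos [0.5301 0.1207 0.1489] yawy 1.8566 shift/0.2 [-0.0075 -0.     -0.0056] turn/.12 -0.024 j6 -0.062 tilt [-0.0054 -0.0014 -1.    ] F [-0.3  0.9 -2.2] w 0.0183 t 6.95
```

View pics/t3.png

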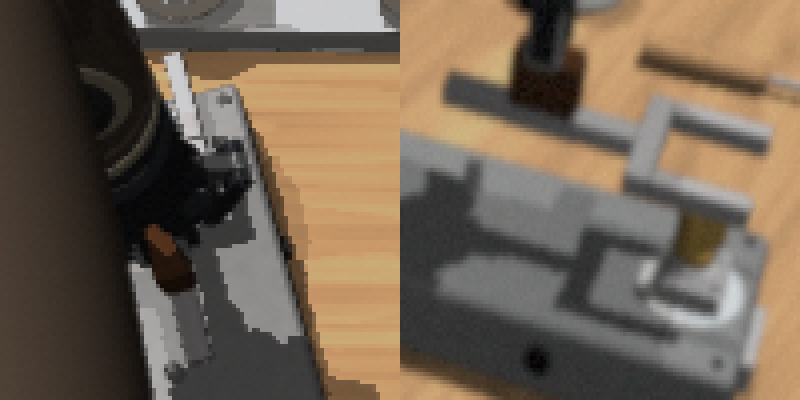

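In the left half (top camera) the arm hides most of the jaw. The right half (scene camera) shows the spanner level, with its jaw at (700,150) above the brass bar at (700,235). I'll measure the jaw numerically from the scene view.

```bash
cat > jaw.py <<'E'
from h import *
import sys
zt=float(sys.argv[1])
s,p,d,c=cap('scene'); W=world(d,c); Z=W[...,2]
M=np.array([[np.cos(MY),-np.sin(MY)],[np.sin(MY),np.cos(MY)]])
Q=(W[...,:2]-MC)@M*1000
m=(abs(Z-zt)<.006)&(d>0)&(abs(Q[...,1])<55)&(Q[...,0]>55)&(Q[...,0]<150)
h=cv2.cvtColor(p,cv2.COLOR_RGB2HSV); m&=h[...,1]<70
print(m.sum(),np.median(Z[m]),'x',np.percentile(Q[...,0][m],[1,99]).round(1),'y',np.percentile(Q[...,1][m],[1,99]).round(1))
for sg in (1,-1):
    t=m&(Q[...,1]*sg>15)&(Q[...,0]>88)
    if t.sum()>5: print('tine',sg,t.sum(),np.percentile(Q[...,1][t],[3,50,97]).round(1),'slope',np.polyfit(Q[...,0][t],Q[...,1][t],1).round(3),'z',np.polyfit(Q[...,0][t],Z[t]*1000,1).round(3))
E
python3 jaw.py .151
```

```text
533 0.15116531428534274 x [ 55.6 127.4] y [-37.4  37.6]
tine 1 118 [24.9 28.3 36.7] slope [2.2000e-02 2.7149e+01] z [-2.40000e-02  1.52852e+02]
tine -1 128 [-37.5 -33.3 -24.6] slope [-3.0000e-03 -3.1922e+01] z [  0.   150.09]
```

The jaw is centred at y = ±37.5 mm, with its tip about 2.5 mm short. Descending.

Call:
{"fn": "arm_command", "kwargs": {"moves": [[[-0.012,0,0.06],-0.02,1],[[0,0,0.1],0,1],[[0,0,0.1],0,1],[[0,0,0.05],0,1],[[0,0,0],0,1]]}}

```text
t: 7.6
tool_pos: [0.5334, 0.1215, 0.0886]
eef_rot: [-0.144, 0.99, -0.0, -0.001]
contact_force: [-0.5, -0.1, -2.6]
width: 0.0184
gripper_force: 59.2
```

```bash
python3 -c "
from h import *
go((*mill(-5.7,1.2),.0725),MY+np.pi/2)"; python3 jaw.py .089
```

```text
pos [0.5334 0.1215 0.0886] yawy 1.8605 shift/0.2 [0.0093 0.0008 0.0804] turn/.12 0.009 j6 -0.066 tilt [-2.4e-03 -6.0e-04 -1.0e+00] F [-0.5 -0.1 -2.6] w 0.0184 t 7.6
408 0.08813604305751427 x [ 55.7 129.5] y [-37.6  37.2]
tine 1 43 [24.9 31.4 38. ] slope [-1.2000e-02  3.2548e+01] z [1.4000e-02 8.5338e+01]
tine -1 112 [-36.9 -32.2 -23.7] slope [-1.3000e-02 -2.9939e+01] z [1.1000e-02 8.6283e+01]
```

Call:
{"fn": "arm_command", "kwargs": {"moves": [[[0,0,0.025],0,1],[[0,0,0.025],0,1],[[0,0,0.02],0,1],[[0,0,0],0,1]]}}

```text
t: 8.05
tool_pos: [0.5339, 0.1217, 0.0755]
eef_rot: [-0.144, 0.99, -0.0, -0.0]
contact_force: [1.1, -0.4, -2.0]
width: 0.0185
gripper_force: 59.2
```

```bash
python3 -c "
from h import *
go((*mill(-5.7,1.2),.0725),MY+np.pi/2)"; python3 jaw.py .075
```

```text
pos [0.5339 0.1217 0.0755] yawy 1.8608 shift/0.2 [0.0123 0.0007 0.015 ] turn/.12 0.011 j6 -0.066 tilt [-7.e-04 -2.e-04 -1.e+00] F [ 1.1 -0.4 -2. ] w 0.0185 t 8.05
607 0.07509044204665694 x [ 55.7 129.9] y [-36.6  37.6]
tine 1 52 [15.8 29.2 37.9] slope [  0.37  -15.717] z [-0.132 90.031]
tine -1 151 [-36.5 -31.2 -15.6] slope [ -0.096 -18.539] z [3.0000e-03 7.3479e+01]
```

Call:
{"fn": "arm_command", "kwargs": {"moves": [[[0,0,0.008],0,1],[[0,0,0.006],0,1],[[0,0,0],0,1]]}}

```text
t: 8.4
tool_pos: [0.5342, 0.1218, 0.0731]
eef_rot: [-0.144, 0.99, -0.0, -0.0]
contact_force: [0.4, 1.2, -2.2]
width: 0.0188
gripper_force: 59.2
```

Call:
{"fn": "arm_command", "kwargs": {"moves": [[[0,0,0.006],0,1],[[0,0,0],0,1]]}}

```text
t: 8.6
tool_pos: [0.5343, 0.1219, 0.0727]
eef_rot: [-0.145, 0.99, 0.0, 0.0]
contact_force: [-1.5, 0.5, 3.2]
width: 0.0185
gripper_force: 60.3
```

Contact: the vertical force went from -2 to +3 N. I'll release, then lift.

Call:
{"fn": "arm_command", "kwargs": {"moves": [[[0,0,0],0,-1],[[0,0,0],0,-1],[[0,0,0],0,-1],[[0,0,0],0,-1],[[0,0,0],0,-1]]}}

```text
t: 9.1
tool_pos: [0.5343, 0.1218, 0.072]
eef_rot: [-0.144, 0.99, 0.0, -0.0]
contact_force: [0.2, -0.6, -0.1]
width: 0.0853
gripper_force: 0.0
```

Call:
{"fn": "arm_command", "kwargs": {"moves": [[[0,0,-0.1],0,-1],[[0,0,-0.2],0,-1],[[0,0,-0.2],0,-1],[[0,0,-0.05],0,-1],[[0,0,0],0,-1]]}}

```text
t: 9.6
tool_pos: [0.5354, 0.1221, 0.1839]
eef_rot: [-0.145, 0.99, 0.0, 0.002]
contact_force: [0.9, 0.2, 1.0]
width: 0.0851
gripper_force: 0.0
```

```bash
python3 jaw.py .074; python3 - <<'E'
from h import *
go((*mill(100,0),.18),0)
s,p,d,c=cap('wrist'); np.savez('w4.npz',p=p,d=d,q=s['eef_rot'],t=s['tool_pos'])
s2,p2,d2,c2=cap('scene')
save('w4',np.hstack([cv2.resize(p,None,fx=.78,fy=1.04),cv2.resize(p2[110:210,270:420],None,fx=2.66,fy=4)[:399]]))
E
```

```text
579 0.07305303177166789 x [ 56.  130.2] y [-36.7  36.4]
tine 1 50 [16.4 28.8 37. ] slope [ 0.248 -1.048] z [-0.148 90.161]
tine -1 147 [-36.3 -29.3 -15.3] slope [ -0.107 -16.204] z [-8.0000e-03  7.3025e+01]
pos [0.5345 0.1218 0.182 ] yawy 1.8608 shift/0.2 [-0.5129 -0.0058  0.0103] turn/.12 -10.673 j6 -0.066 tilt [ 9.e-04  2.e-04 -1.e+00] F [-0.1 -0.5 -0.8] w 0.0852 t 9.65
```

View pics/w4.png

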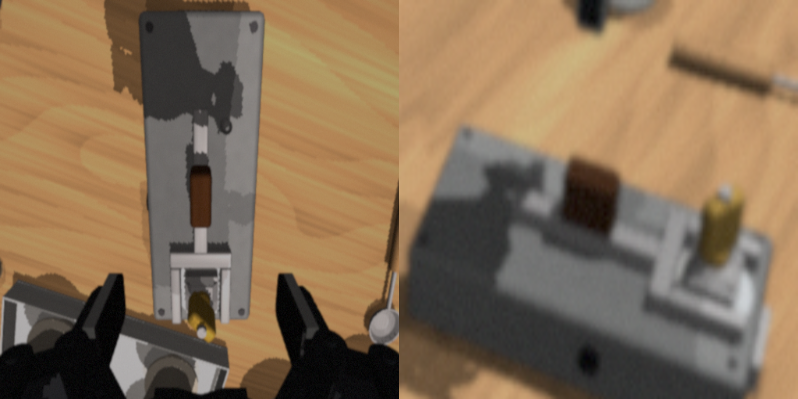

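The spanner lies in place: in the left half the block is at (201,195), the jaw is round the nut at (200,290) and the tail is beside the pin at (226,128). The brass bar at (201,312) stands oblique. Next I'll measure the bar's angle.

```bash
cat > bar.py <<'E'
from h import *
import sys
def wr(f=None):
    if f: f=np.load(f); p,d,q,t=f['p'],f['d'],f['q'],f['t']
    else: s,p,d,_=cap('wrist'); q,t=s['eef_rot'],s['tool_pos']
    c=calibration('wrist');T=np.eye(4);T[:3,:3]=R.from_quat(q).as_matrix();T[:3,3]=t
    c['world_to_cam']=np.linalg.inv(T@c['hand_eye']);return p,d,c
def bar(p,d,c,tag):
    W=world(d,c);Z=W[...,2]*1000
    M=np.array([[np.cos(MY),-np.sin(MY)],[np.sin(MY),np.cos(MY)]]); Q=(W[...,:2]-MC)@M*1000-[100,0]
    near=(np.hypot(Q[...,0],Q[...,1])<32)&(d>0)
    m=near&(Z>117)&(Z<128)
    r=cv2.minAreaRect(Q[m].astype(np.float32)); C=np.cov(Q[m].T); w,v=np.linalg.eigh(C); a=np.arctan2(v[1,1],v[0,1])
    print(tag,'n',m.sum(),'z',np.median(Z[m]),'rect',np.round(np.hstack([r[0],r[1],r[2]]),1),'pca clockwise rad',round(-((a+np.pi/2)%np.pi-np.pi/2),3),'mean',Q[m].mean(0).round(1))
    return Q,Z,near
if __name__=='__main__':
    bar(*wr(sys.argv[1] if len(sys.argv)>1 else None),'wrist')
E
python3 - <<'E'
from bar import *
bar(*wr('w4.npz'),'wrist')
f=np.load('top.npz'); bar(f['p'],f['d'],calibration('top'),'top')
f=np.load('scene.npz'); bar(f['p'],f['d'],calibration('scene'),'scene')
E
```

```text
wrist n 616 z 122.21650084042 rect [-0.1  1.3 32.9 13.7 48.7] pca clockwise rad -0.891 mean [-1.9  1.4]
top n 62 z 122.0412452534394 rect [ 2.3  0.9 31.9 14.  50.7] pca clockwise rad -0.889 mean [1.  0.5]
scene n 81 z 120.76904637577857 rect [ 0.2  1.6 33.2 14.4 51.8] pca clockwise rad -0.804 mean [-0.4  0. ]
```

```bash
python3 - <<'E'
from h import *
f=np.load('top.npz'); W=world(f['d'],calibration('top')).reshape(-1,3)
n=mill(100,0); r=np.hypot(*(W[:,:2]-n).T)
for a,b in ((25,50),(50,65),(65,80),(80,110)):
    k=(r>a/1e3)&(r<b/1e3); i=np.argmax(W[k][:,2]); print(a,b,W[k][i].round(3))
go((*n,.18),2.74)
E
```

```text
25 50 [0.657 0.14  0.076]
50 65 [0.595 0.117 0.065]
65 80 [0.563 0.162 0.065]
80 110 [0.526 0.152 0.066]
pos [0.5335 0.1216 0.1802] yawy 1.8608 shift/0.2 [-5.183e-01 -6.200e-03 -3.000e-04] turn/.12 -7.327 j6 -0.066 tilt [-2.5e-03 -6.0e-04 -1.0e+00] F [-0.9  1.2 -0.1] w 0.0855 t 9.75
```

Call:
{"fn": "arm_command", "kwargs": {"moves": [[[-0.17,0,0],0,-1],[[-0.17,0,0],0,-1],[[-0.17,0,0],0,-1],[[0,0,0],-1,-1],[[0,0,0],-1,-1]]}}

```text
t: 10.25
tool_pos: [0.6318, 0.151, 0.1783]
eef_rot: [-0.264, 0.964, 0.0, -0.003]
contact_force: [-0.5, -0.1, -0.6]
width: 0.0855
gripper_force: 0.0
```

Call:
{"fn": "arm_command", "kwargs": {"moves": [[[0,0,0],-1,-1],[[0,0,0],-1,-1],[[0,0,0],-1,-1],[[0,0,0],-1,-1],[[0,0,0],-1,-1]]}}

```text
t: 10.75
tool_pos: [0.6311, 0.1508, 0.1795]
eef_rot: [-0.538, 0.843, 0.001, -0.002]
contact_force: [0.2, 0.3, -0.1]
width: 0.0856
gripper_force: 0.0
```

```bash
python3 - <<'E'
from bar import *
go((*mill(100,.5),.087),2.74)
p,d,c=wr(); np.savez('w5.npz',p=p,d=d,q=state()['eef_rot'],t=state()['tool_pos'])
bar(p,d,c,'wrist')
E
```

```text
pos [0.6311 0.1508 0.1795] yawy 2.7058 shift/0.2 [-0.0042 -0.0106  0.4627] turn/.12 -0.285 j6 -0.9 tilt [-3.6e-03 -8.0e-04 -1.0e+00] F [ 0.2  0.3 -0.1] w 0.0856 t 10.75
wrist n 795 z 122.4099137799004 rect [ 0.8  0.6 33.  13.6 48.7] pca clockwise rad -0.844 mean [-0.  -0.2]
```

Call:
{"fn": "arm_command", "kwargs": {"moves": [[[-0.004,-0.009,0.1],0,-1],[[0,0,0.12],0,-1],[[0,0,0.12],0,-1],[[0,0,0.11],0,-1],[[0,0,0],0,-1]]}}

```text
t: 11.3
tool_pos: [0.6309, 0.1502, 0.0868]
eef_rot: [-0.535, 0.845, 0.001, -0.004]
contact_force: [-0.5, -0.9, -0.8]
width: 0.0857
gripper_force: 0.0
```

Call:
{"fn": "arm_command", "kwargs": {"moves": [[[0,0,0],0,-1]]}}

```text
t: 11.4
tool_pos: [0.6331, 0.1507, 0.091]
eef_rot: [-0.535, 0.845, 0.0, -0.001]
contact_force: [-0.2, -0.8, 0.8]
width: 0.0853
gripper_force: 0.0
```

```bash
python3 - <<'E'
from bar import *
go((*mill(100,.3),.088),2.71)
print(state()['wrist_torque'])
E
```

```text
pos [0.6331 0.1507 0.091 ] yawy 2.6997 shift/0.2 [ 0.0016 -0.0007  0.0152] turn/.12 -0.086 j6 -0.895 tilt [-2.5e-03 -6.0e-04 -1.0e+00] F [-0.2 -0.8  0.8] w 0.0853 t 11.4
[ 0.01305491 -0.01871514 -0.00517066]
```

Call:
{"fn": "arm_command", "kwargs": {"moves": [[[0,0,0.01],-0.08,-1],[[0,0,0],0,1],[[0,0,0],0,1],[[0,0,0],0,1],[[0,0,0],0,1]]}}

```text
t: 11.9
tool_pos: [0.6341, 0.151, 0.0904]
eef_rot: [-0.539, 0.842, -0.0, 0.0]
contact_force: [-0.1, -1.1, -0.2]
width: 0.028
gripper_force: 0.0
```

Call:
{"fn": "arm_command", "kwargs": {"moves": [[[0,0,0],0,1],[[0,0,0],0,1],[[0,0,0],0,1]]}}

```text
t: 12.2
tool_pos: [0.6335, 0.1512, 0.0902]
eef_rot: [-0.54, 0.842, 0.0, -0.0]
contact_force: [-3.1, 1.2, 2.2]
width: 0.0034
gripper_force: 58.9
```

```bash
cat > st.py <<'E'
from h import *
s=state();A=R.from_quat(s['eef_rot']).as_matrix();y=np.arctan2(A[1,1],A[0,1])
print('t',round(s['t'],2),'pos',s['tool_pos'].round(4),'bar clockwise from mill x',round(MY+np.pi/2-y,4),'F',s['contact_force'].round(1),'tq',s['wrist_torque'].round(3),'w',round(float(s['width']),4),'j6',s['joint_pos'][5].round(3))
E
python3 st.py
```

```text
t 12.2 pos [0.6335 0.1512 0.0902] bar clockwise from mill x -0.8512 F [-3.1  1.2  2.2] tq [ 0.212  0.762 -0.03 ] w 0.0034 j6 -0.906
```

```bash
python3 - <<'E'
from h import *
s,p,d,c=cap('wrist'); s2,p2,d2,c2=cap('scene')
save('g1',np.hstack([cv2.resize(p[184:384,130:390],None,fx=1.6,fy=2),cv2.resize(p2[100:200,320:420],None,fx=3.8,fy=4,interpolation=3)]))
E
```

View pics/g1.png

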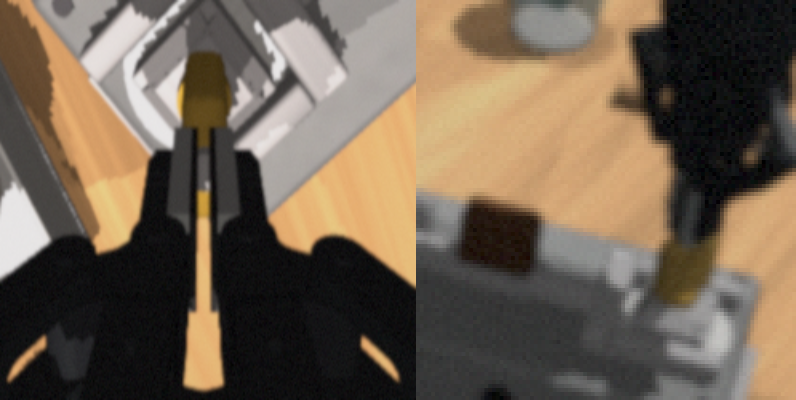

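The gripper shows only 3.4 mm opening on a 14 mm bar, and the pads at (205,170) in the left half look to be on the stud above the bar. I'll measure where the pad tips really are.

```bash
python3 - <<'E'
from bar import *
f=np.load('w5.npz'); p,d,c=wr('w5.npz'); W=world(d,c); Z=W[...,2]*1000
M=np.array([[np.cos(MY),-np.sin(MY)],[np.sin(MY),np.cos(MY)]]); Q=(W[...,:2]-MC)@M*1000-[100,0]
rr=np.hypot(Q[...,0],Q[...,1])
k=(rr<12)&(d>0); print('stud z', np.percentile(Z[k],[1,50,90,99,100]).round(1), 'n>124',(k&(Z>124)).sum(), Q[k&(Z>124)].mean(0))
def pads(p,d,tag):
    c=calibration('wrist'); c['world_to_cam']=np.linalg.inv(c['hand_eye']); P=world(d,c)*1000
    dark=(p.max(2)<75)&(d>0)&(P[...,2]<5)&(P[...,2]>-70)&(abs(P[...,1])<60)&(abs(P[...,0])<20)
    for sg in(1,-1):
        m=dark&(P[...,1]*sg>0); print(tag,sg,m.sum(),'z pct',np.percentile(P[m][:,2],[50,90,97,99.5]).round(1),'inner y',np.percentile(abs(P[m][:,1]),[1,5]).round(1),'x',np.percentile(P[m][:,0],[2,98]).round(1))
pads(p,d,'open')
s,p,d,_=cap('wrist'); pads(p,d,'shut')
f=np.load('w2.npz'); pads(f['p'],f['d'],'spanner')
E
```

```text
stud z [ 81.1 123.2 289.2 290.5 290.9] n>124 460 [-4.15182366 -5.0775823 ]
open 1 1441 z pct [-61.7 -53.2 -50.6 -49.5] inner y [41.7 41.9] x [-8.5 12.4]
open -1 1540 z pct [-61.3 -52.4 -49.6 -47.7] inner y [42.9 43. ] x [-8.9 12.3]
shut 1 1452 z pct [-52.2 -17.6  -6.9  -1.9] inner y [0.2 1.1] x [ 5.3 16.4]
shut -1 1398 z pct [-52.9 -19.8  -8.2  -3.2] inner y [0.4 1.4] x [ 4.3 16.5]
spanner 1 2622 z pct [-40.4 -35.3 -34.4 -23.6] inner y [0.1 1. ] x [-17.6  19.1]
spanner -1 2758 z pct [-37.1 -35.3 -34.6 -32.6] inner y [0.3 1.3] x [-17.5  19.1]
```

The pad tips measure about 30 to 36 mm behind the reported TCP. So the pads closed on the stud above the bar: stud plus bar would give the 3.4 mm, as the 22 mm block gave 18.4. I'll open, go 11 mm deeper (safe either way) and regrip.

Call:
{"fn": "arm_command", "kwargs": {"moves": [[[0,0,0],0,-1],[[0,0,0],0,-1],[[0,0,0],0,-1],[[0,0,0],0,-1],[[0,0,0],0,-1]]}}

```text
t: 12.85
tool_pos: [0.6341, 0.1508, 0.0899]
eef_rot: [-0.539, 0.842, -0.0, 0.0]
contact_force: [-0.0, -0.6, 0.0]
width: 0.0752
gripper_force: 0.0
```

Call:
{"fn": "arm_command", "kwargs": {"moves": [[[0,0,0.025],0,-1],[[0,0,0.025],0,-1],[[0,0,0],0,-1],[[0,0,0],0,-1]]}}

```text
t: 13.25
tool_pos: [0.6336, 0.1508, 0.0796]
eef_rot: [-0.539, 0.842, 0.0, -0.0]
contact_force: [-0.1, 0.7, 0.2]
width: 0.0856
gripper_force: 0.0
```

```bash
python3 st.py; python3 bar.py
```

```text
t 13.25 pos [0.6336 0.1508 0.0796] bar clockwise from mill x -0.8509 F [-0.1  0.7  0.2] tq [0.03  0.03  0.063] w 0.0856 j6 -0.906
wrist n 1945 z 122.4330363058915 rect [ 0.7  0.7 33.5 13.9 48.1] pca clockwise rad -0.837 mean [-0.7 -1.1]
```

Call:
{"fn": "arm_command", "kwargs": {"moves": [[[0,0,0],0,1],[[0,0,0],0,1],[[0,0,0],0,1],[[0,0,0],0,1],[[0,0,0],0,1]]}}

```text
t: 13.8
tool_pos: [0.6337, 0.151, 0.0801]
eef_rot: [-0.539, 0.842, 0.0, -0.0]
contact_force: [-7.3, 1.0, 13.7]
width: 0.013
gripper_force: 40.0
```

Call:
{"fn": "arm_command", "kwargs": {"moves": [[[0,0,0],0,1],[[0,0,0],0,1],[[0,0,0],0,1]]}}

```text
t: 14.1
tool_pos: [0.6335, 0.1511, 0.0803]
eef_rot: [-0.54, 0.842, 0.0, -0.0]
contact_force: [-3.9, 0.9, 5.8]
width: 0.0121
gripper_force: 60.3
```

```bash
python3 st.py
```

```text
t 14.1 pos [0.6335 0.1511 0.0803] bar clockwise from mill x -0.8512 F [-3.9  0.9  5.8] tq [0.187 0.976 0.033] w 0.0121 j6 -0.906
```

Width 12.1 mm: the bar is gripped. Now turning clockwise in stages.

Call:
{"fn": "arm_command", "kwargs": {"moves": [[[0,0,0],0.4,1],[[0,0,0],0.4,1],[[0,0,0],0.4,1],[[0,0,0],0.4,1],[[0,0,0],0,1]]}}

```text
t: 14.6
tool_pos: [0.6333, 0.1512, 0.0803]
eef_rot: [-0.456, 0.89, 0.0, -0.0]
contact_force: [-5.6, 1.9, 6.1]
width: 0.0123
gripper_force: 60.3
```

```bash
python3 st.py; python3 jaw.py .074
```

```text
t 14.6 pos [0.6333 0.1512 0.0803] bar clockwise from mill x -0.6582 F [-5.6  1.9  6.1] tq [ 0.326  1.125 -0.016] w 0.0123 j6 -0.713
576 0.07302729071531855 x [ 55.9 130.1] y [-36.7  36.5]
tine 1 43 [19.1 28.7 37. ] slope [ 0.081 19.224] z [-3.7000e-02  7.6693e+01]
tine -1 148 [-36.5 -29.5 -15.6] slope [ -0.139 -12.625] z [3.0000e-03 7.1987e+01]
```

Call:
{"fn": "arm_command", "kwargs": {"moves": [[[0,0,0],0.4,1],[[0,0,0],0.4,1],[[0,0,0],0.4,1],[[0,0,0],0.4,1],[[0,0,0],0,1]]}}

```text
t: 15.15
tool_pos: [0.6331, 0.1514, 0.0803]
eef_rot: [-0.369, 0.93, 0.001, -0.0]
contact_force: [-5.0, 1.8, 5.5]
width: 0.0119
gripper_force: 60.4
```

```bash
python3 st.py; python3 jaw.py .074
```

```text
t 15.15 pos [0.6331 0.1514 0.0803] bar clockwise from mill x -0.4664 F [-5.   1.8  5.5] tq [ 3.460e-01  1.226e+00 -1.000e-03] w 0.0119 j6 -0.521
579 0.0729946768392995 x [ 56.1 130.3] y [-35.5  38.3]
tine 1 44 [18.9 30.8 39.2] slope [ 0.11  17.476] z [-6.7000e-02  8.0429e+01]
tine -1 150 [-35.3 -28.8 -15.4] slope [ -0.115 -14.373] z [-1.0000e-03  7.2644e+01]
```

Call:
{"fn": "arm_command", "kwargs": {"moves": [[[0,0,0],0.4,1],[[0,0,0],0.4,1],[[0,0,0],0.4,1],[[0,0,0],0.4,1],[[0,0,0],0,1]]}}

```text
t: 15.7
tool_pos: [0.6329, 0.1516, 0.0803]
eef_rot: [-0.278, 0.961, 0.001, -0.001]
contact_force: [-6.7, 1.9, 5.9]
width: 0.0118
gripper_force: 60.4
```

```bash
python3 st.py; python3 jaw.py .074
```

```text
t 15.7 pos [0.6329 0.1516 0.0803] bar clockwise from mill x -0.2746 F [-6.7  1.9  5.9] tq [0.517 1.364 0.014] w 0.0118 j6 -0.329
573 0.07289822552017988 x [ 56.3 130.2] y [-35.3  38.1]
tine 1 40 [17.4 31.9 39.5] slope [-3.0000e-03  3.1732e+01] z [-2.0000e-03  7.1954e+01]
tine -1 157 [-34.9 -28.1 -15.4] slope [ -0.108 -14.942] z [4.0000e-03 7.1839e+01]
```

Call:
{"fn": "arm_command", "kwargs": {"moves": [[[0,0,0],0.4,1],[[0,0,0],0.4,1],[[0,0,0],0.4,1],[[0,0,0],0.4,1],[[0,0,0],0.4,1]]}}

```text
t: 16.25
tool_pos: [0.6327, 0.152, 0.0803]
eef_rot: [-0.161, 0.987, 0.001, -0.001]
contact_force: [-6.7, 4.4, 5.9]
width: 0.0123
gripper_force: 60.4
```

Call:
{"fn": "arm_command", "kwargs": {"moves": [[[0,0,0],0.4,1],[[0,0,0],0.4,1],[[0,0,0],0.4,1],[[0,0,0],0.3,1],[[0,0,0],0,1]]}}

```text
t: 16.75
tool_pos: [0.6326, 0.1522, 0.0803]
eef_rot: [-0.072, 0.997, 0.001, -0.001]
contact_force: [-7.2, 3.6, 6.2]
width: 0.012
gripper_force: 60.4
```

```bash
python3 st.py; cat > sp.py <<'E'
from bar import *
M=np.array([[np.cos(MY),-np.sin(MY)],[np.sin(MY),np.cos(MY)]])
def sp(p,d,c,tag):
    W=world(d,c);Z=W[...,2]*1000;Q=(W[...,:2]-MC)@M*1000
    n=(d>0)&(abs(Q[...,1])<50)&(abs(Q[...,0]+10)<75)
    b=n&(Z>103)&(Z<113)&(abs(Q[...,0]+5)<40)
    t=n&(Z>69)&(Z<80)&(Q[...,0]<-30)&(Q[...,1]<20)
    for nm,m in (('block',b),('tail',t)):
        if m.sum()>15:
            r=cv2.minAreaRect(Q[m].astype(np.float32)); w,v=np.linalg.eigh(np.cov(Q[m].T)); a=np.arctan2(v[1,1],v[0,1])
            print(tag,nm,m.sum(),np.round(np.hstack([*r]),1),'pca cw',round(-((a+np.pi/2)%np.pi-np.pi/2),3),'mean',Q[m].mean(0).round(1))
if __name__=='__main__':
    for k in ('top','scene'):
        s,p,d,c=cap(k); sp(p,d,c,k)
    sp(*wr(),'wrist')
E
python3 sp.py
```

```text
t 16.75 pos [0.6326 0.1522 0.0803] bar clockwise from mill x 0.1447 F [-7.2  3.6  6.2] tq [0.848 1.595 0.065] w 0.012 j6 0.091
top block 134 [-0.8 -0.  43.  22.   0.7] pca cw 0.005 mean [-1.2 -0.4]
top tail 79 [-48.2  -0.5  34.3  16.    0.9] pca cw 0.012 mean [-48.3  -0.6]
scene block 143 [-2.7  0.4 22.1 43.3 89.8] pca cw -0.005 mean [-2.  -0.9]
scene tail 92 [-48.8   0.7  17.8  37.7  87.5] pca cw 0.076 mean [-47.9  -0.1]
wrist block 4875 [ 2.2  0.4 36.5 22.1  0.5] pca cw -0.059 mean [2.4 0.6]
```

```bash
cat > nut.py <<'E'
from bar import *
M=np.array([[np.cos(MY),-np.sin(MY)],[np.sin(MY),np.cos(MY)]])
def nut(p,d,c,tag):
    W=world(cv2.medianBlur(d.astype(np.float32),3),c); Q=(W[...,:2]-MC)@M*1000-[100,0]; Z=W[...,2]*1000
    m=(d>0)&(np.hypot(Q[...,0],Q[...,1])<28)&(Z>74.8)&(Z<80.5)
    X=np.dstack([Q,Z])
    # cluster by side: local plane fits in 5x5 windows
    N=[]
    for v,u in zip(*np.where(m)):
        w=m[v-2:v+3,u-2:u+3]
        if w.sum()<18: continue
        P=X[v-2:v+3,u-2:u+3][w]; U,S,V=np.linalg.svd(P-P.mean(0)); n=V[2]*np.sign(V[2][2])
        if .5<n[2]<.9 and S[2]/np.sqrt(len(P))<.5: N.append([np.arctan2(n[1],n[0]),*P.mean(0)])
    N=np.array(N); 
    if len(N)<5: print(tag,'few',m.sum(),len(N)); return
    a=N[:,0]; z=np.exp(4j*a); med=np.angle(np.median(z.real)+1j*np.median(z.imag))/4
    print(tag,'n',len(N),'nut clockwise rad (mod pi/2)',round(-med,3),'spread',round(np.std(np.angle(z*np.exp(-4j*med))/4),3))
    for k in range(4):
        s=abs(np.angle(np.exp(1j*(a-med-k*np.pi/2))))<.5
        if s.sum()>12:
            Ps=N[s][:,1:];A=np.c_[Ps,np.ones(len(Ps))];n=np.linalg.svd(Ps-Ps.mean(0))[2][2];n*=np.sign(n[2])
            print('  face',k,s.sum(),'median cw',round(-np.median(a[s]-k*np.pi/2+0),3),'plane cw',round(-(np.arctan2(n[1],n[0])-k*np.pi/2),3),'nz',n[2].round(2))
if __name__=='__main__':
    nut(*wr('w5.npz'),'w5(before)'); nut(*wr('w4.npz'),'w4(before)')
    nut(*wr(),'wrist')
    for k in ('top','scene'):
        s,p,d,c=cap(k); nut(p,d,c,k)
E
python3 nut.py
```

```text
w5(before) n 508 nut clockwise rad (mod pi/2) -0.013 spread 0.258
  face 0 57 median cw -0.014 plane cw 0.007 nz 0.65
  face 1 52 median cw -0.02 plane cw -0.016 nz 0.71
  face 2 172 median cw 6.087 plane cw 6.26 nz 0.7
  face 3 173 median cw 6.285 plane cw 6.293 nz 0.69
w4(before) n 336 nut clockwise rad (mod pi/2) 0.0 spread 0.259
  face 1 81 median cw 0.0 plane cw -0.011 nz 0.72
  face 2 172 median cw 6.056 plane cw 6.281 nz 0.7
  face 3 45 median cw 6.316 plane cw 6.33 nz 0.74
wrist n 1046 nut clockwise rad (mod pi/2) 0.294 spread 0.194
  face 1 181 median cw 0.293 plane cw 0.262 nz 0.71
  face 2 499 median cw 0.294 plane cw 0.3 nz 0.7
  face 3 319 median cw 6.583 plane cw 6.62 nz 0.71
top few 72 0
scene n 13 nut clockwise rad (mod pi/2) 0.371 spread 0.103
```

The nut has turned to 0.294 rad and is held by the jaw, with the bar at 0.145, so the wing is at about -0.15. Continuing.

Call:
{"fn": "arm_command", "kwargs": {"moves": [[[0,0,0],0.3,1],[[0,0,0],0.3,1],[[0,0,0],0.3,1],[[0,0,0],0,1]]}}

```text
t: 17.45
tool_pos: [0.6326, 0.1524, 0.0803]
eef_rot: [-0.018, 1.0, 0.001, -0.001]
contact_force: [-6.8, 5.7, 6.3]
width: 0.0122
gripper_force: 60.4
```

```bash
python3 st.py; python3 nut.py | grep -A4 ^wrist; python3 sp.py
```

```text
t 17.45 pos [0.6326 0.1524 0.0803] bar clockwise from mill x 0.2526 F [-6.8  5.7  6.3] tq [1.023 1.561 0.051] w 0.0122 j6 0.199
wrist n 1029 nut clockwise rad (mod pi/2) 0.3 spread 0.152
  face 1 244 median cw 0.301 plane cw 0.283 nz 0.72
  face 2 487 median cw 0.316 plane cw 0.287 nz 0.73
  face 3 282 median cw 6.58 plane cw 6.595 nz 0.71
top few 75 0
top block 136 [-0.6 -0.  44.  21.6  1.2] pca cw 0.012 mean [-1.5 -0.4]
top tail 78 [-47.8  -0.7  15.7  34.9  90. ] pca cw 0.017 mean [-48.5  -0.7]
scene block 140 [-2.6  2.  43.2 26.1  0.9] pca cw -0.03 mean [-2.2 -1. ]
scene tail 99 [-48.6   0.7  37.2  18.8   4.5] pca cw -0.033 mean [-48.8  -0.7]
wrist block 5236 [ 0.5  0.4 39.9 22.3  0.7] pca cw -0.082 mean [1.1 0.8]
```

Call:
{"fn": "arm_command", "kwargs": {"moves": [[[0,0,0],0.2,1],[[0,0,0],0.2,1],[[0,0,0],0,1]]}}

```text
t: 18.05
tool_pos: [0.6326, 0.1525, 0.0803]
eef_rot: [0.006, 1.0, 0.001, -0.001]
contact_force: [-7.8, 4.8, 5.9]
width: 0.012
gripper_force: 60.4
```

```bash
python3 st.py; python3 nut.py | grep -A4 ^wrist
```

```text
t 18.05 pos [0.6326 0.1525 0.0803] bar clockwise from mill x 0.3003 F [-7.8  4.8  5.9] tq [1.038 1.586 0.021] w 0.012 j6 0.247
wrist n 1038 nut clockwise rad (mod pi/2) 0.304 spread 0.188
  face 1 254 median cw 0.306 plane cw 0.274 nz 0.7
  face 2 498 median cw 0.315 plane cw 0.318 nz 0.72
  face 3 254 median cw 6.59 plane cw 6.615 nz 0.7
top few 74 0
```

Call:
{"fn": "arm_command", "kwargs": {"moves": [[[0,0,0],0,-1],[[0,0,0],0,-1],[[0,0,0],0,-1],[[0,0,0],0,-1],[[0,0,0],0,-1]]}}

```text
t: 18.7
tool_pos: [0.6341, 0.1507, 0.0799]
eef_rot: [0.006, 1.0, -0.0, 0.0]
contact_force: [0.2, 0.7, -0.6]
width: 0.0827
gripper_force: 0.0
```

Call:
{"fn": "arm_command", "kwargs": {"moves": [[[0,0,0],0,-1],[[0,0,-0.1],0,-1],[[0,0,-0.2],0,-1],[[0,0,-0.2],0,-1],[[0,0,0],0,-1]]}}

```text
t: 19.2
tool_pos: [0.6364, 0.1514, 0.1866]
eef_rot: [0.006, 1.0, 0.001, 0.005]
contact_force: [-0.1, 0.3, 0.6]
width: 0.0854
gripper_force: 0.0
```

```bash
python3 st.py; python3 bar.py; python3 nut.py | grep -A4 ^wrist; python3 sp.py; python3 jaw.py .074; python3 - <<'E'
from h import *
s,p,d,c=cap('wrist'); s2,p2,d2,c2=cap('top')
save('end',np.hstack([cv2.resize(p[150:300,160:350],None,fx=2.1,fy=2.66,interpolation=3),cv2.resize(p2[100:220,150:250],None,fx=4,fy=3.33,interpolation=3)[:399]]))
E
```

```text
t 19.2 pos [0.6364 0.1514 0.1866] bar clockwise from mill x 0.3011 F [-0.1  0.3  0.6] tq [-0.024  0.02   0.026] w 0.0854 j6 0.246
wrist n 774 z 122.43164532673136 rect [ 0.7  1.4 13.8 33.9 73.3] pca clockwise rad 0.293 mean [-0.7  2. ]
wrist n 452 nut clockwise rad (mod pi/2) 0.301 spread 0.238
  face 0 13 median cw 0.361 plane cw 0.282 nz 0.52
  face 1 121 median cw 0.324 plane cw 0.268 nz 0.76
  face 2 163 median cw 0.298 plane cw 0.297 nz 0.71
  face 3 112 median cw 6.569 plane cw 6.605 nz 0.71
top block 136 [-0.2 -0.1 44.7 22.   0.9] pca cw 0.002 mean [-1.5 -0.6]
top tail 79 [-48.1  -0.8  15.9  34.6  89.5] pca cw 0.014 mean [-48.6  -0.8]
scene block 140 [-2.9  0.4 42.3 24.4  3.5] pca cw -0.027 mean [-2.2 -0.7]
scene tail 95 [-49.5   0.9  36.5  18.6   0.1] pca cw 0.024 mean [-48.8  -0.3]
wrist block 2183 [-1.8  0.4 44.  22.1  0.7] pca cw -0.009 mean [-1.9  0.8]
wrist tail 509 [-38.7   0.   16.   17.3  89.8] pca cw -0.866 mean [-37.8  -0.2]
560 0.07310278427314276 x [ 56.  130.3] y [-35.7  38.8]
tine 1 39 [16.  30.9 39.7] slope [ 0.275 -3.197] z [-0.104 85.147]
tine -1 150 [-35.4 -28.5 -15.7] slope [ -0.088 -17.428] z [-8.0000e-03  7.3486e+01]
```

View pics/end.png

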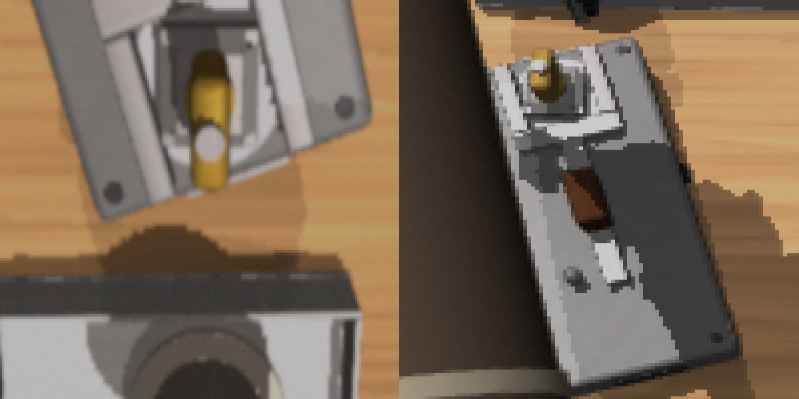

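The left half (wrist view) shows the brass bar at (210,125) parallel to the square nut's sides inside the jaw. The right half (top view) shows the spanner flat in place, with its tail at (608,262) beside the pin at (574,278). The bar measures 0.293 rad and the nut about 0.30, so they line up within about 0.01 rad. The gripper is clear of everything, so I'll hand it in.

```bash
python3 -c "
from station import *
print(close_job())"
```

```text
the job is handed in; nothing more can be done
None
```

The wide-jawed spanner lies flat round the square nut beside the stop pin, and the wing nut is turned clockwise until its bar lines up with the nut's sides to within about 0.01 rad. The nut took up its jaw play (about 0.3 rad), so the bar sits about 0.3 rad off the handle line, and the handle had not swung to the pin. The job was handed in at about 20 s, and no verdict was shown.

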